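# Load the round billets into their seats on the router bed

### The arm

A 6-joint arm with a two-finger parallel gripper is mounted at the origin on the work surface. World frame = base frame: x ahead of the robot, y to its left, z up, the work surface at z = 0. Lengths are in m, angles in rad, forces in N, time in s.
With the tool pointing down it reaches from about 0.275 to 0.725 m from the base axis. Payload 15.9 kg.
Tool frame: the origin (TCP) lies at the very end of the fingers, on their centre line; the grasp point (between the pads) lies 19 mm behind it; z points along the fingers, y is the line along which they close (so a half turn about z gives the same grasp; the last joint's range is limited). The gripper opens to 85 mm and grips with 20 to 120 N. Pads are 22 mm wide; open, the fingers measure 114 mm over their backs; the gripper's body (76 mm by 85 mm) begins 54 mm behind the grasp point. The pads swing forward as they close: fully open they stand 13 mm farther back than shut.
Start: joints at [0, 0.213, -0.034, 1.323, 0, 1.571], TCP at [0.5, -0, 0.231] pointing down, gripper open.
Joint ranges: [-2.98, 2.98], [-0.74, 1.72], [-1.14, 1.35], [-2.1, 2.04], [-1.57, 1.44], [-3.14, 3.14]. Speed limits (rad/s): [1.89, 1.89, 2.39, 2.57, 3.14, 3.14].

### API

Orientations are given as a rotation vector (axis times angle).
In Python, from bench import robot gives the robot as it stands. The module is installed in compiled form; this text tells all that it offers. Calls block until the motion is done:
- robot.move_to(position, orientation): joint-space move of the TCP to a pose.
- robot.move_straight(position, frame=None, v=0.15, f_stop=None): straight line of the TCP; frame=None keeps the orientation; v is the mean speed in m/s. With f_stop (N) it stops when the force on the tool has changed by that much, and returns True; else False.
- robot.set_joints(angles): joint-space move.
- robot.move_gripper(opening, force=None): finger opening in m; force is the grip in N (None keeps the last); returns when the fingers have stopped.
- robot.sleep(seconds).
- robot.inverse_kinematics(position, orientation): joint angles nearest the present ones, or None.
- robot.capture(name): name is "scene" or "side" or "wrist"; returns a dict with "image" (384x512x3 uint8, red, green, blue), "fx", "fy", "cx", "cy" (pixels), "position" and "attitude" of the camera in the world. Camera axes: x right, y down, z forward; pixel columns grow to the right and rows downward; lengths in m; the calibration is good to about 2 mm. A picture is of the moment at which its call begins. There is no depth.
A pose or a line that the arm cannot do raises robot.IKError and nothing moves.
- robot.sign_off(): hands the job in; it is judged then, once.
Readings, each from a call of its own:
- robot.read_time_s(): time.
- robot.read_joint_pos(): joint angles.
- robot.read_joint_vel(): joint speeds.
- robot.read_effort(): joint torques, N m.
- robot.read_tool_pos(): TCP position.
- robot.read_ee_rot(): TCP orientation.
- robot.read_force(): force on the tool from outside, world axes, zero at the start.
- robot.read_moment(): the same for the moment, N m.
- robot.read_grip_width(): finger opening in m.
- robot.read_grip_force(): force on a finger pad.
Only numpy, scipy, OpenCV 4.12 (cv2) and the standard library are available. Lean on these libraries where they do the work, as an engineer would, in place of code of your own. Each camera call takes 0.05 s, during which the arm holds its last target. There are 200 camera calls.

### The job

Pick out the four round aluminium billets from the bar stock on the table and stand each one in the seat of its own size on the slotted bed: the smallest billet in the smallest seat, the largest in the largest, and so on, upright and flat on the floor inside the white rim. The seats stand at different heights, so set each billet down gently rather than dropping it, and leave the hexagonal and square billets where they are.

Things in the scene. Friction and masses are not known exactly. Their poses are not given: they have to be found in the camera images.
- round26_mid (a point): The smallest round billet: a loose plain aluminium cylinder standing on the wooden table, 26 mm in diameter, 55 mm tall, about 79 g (up to a third more or less). The point is its centre, 27.5 mm above its foot; z is its upright axis.
- round36_mid (a point): The second smallest round billet: a loose plain aluminium cylinder standing on the wooden table, 36 mm in diameter, 55 mm tall, about 151 g (up to a third more or less). The point is its centre, 27.5 mm above its foot; z is its upright axis.
- round46_mid (a point): The second largest round billet: a loose plain aluminium cylinder standing on the wooden table, 46 mm in diameter, 55 mm tall, about 247 g (up to a third more or less). The point is its centre, 27.5 mm above its foot; z is its upright axis.
- round56_mid (a point): The largest round billet: a loose plain aluminium cylinder standing on the wooden table, 56 mm in diameter, 55 mm tall, about 366 g (up to a third more or less). The point is its centre, 27.5 mm above its foot; z is its upright axis.
- seat26: The smallest seat: fixed round dark steel pedestal on the slotted bed (bed top 30 mm up). White rim 42 mm inside (26+16), 50 outside, 5 mm high. Origin: centre of the floor the billet stands on, z up; 42 to 60 mm above the table, different at each seat and start: feel for contact before letting go. Hold billets at or above mid-height to keep fingertips clear of the rim.
- seat36: The second smallest seat: fixed round dark steel pedestal on the slotted bed (bed top 30 mm up). White rim 52 mm inside (36+16), 60 outside, 5 mm high. Origin: centre of the floor the billet stands on, z up; 42 to 60 mm above the table, different at each seat and start: feel for contact before letting go. Hold billets at or above mid-height to keep fingertips clear of the rim.
- seat46: The second largest seat: fixed round dark steel pedestal on the slotted bed (bed top 30 mm up). White rim 62 mm inside (46+16), 70 outside, 5 mm high. Origin: centre of the floor the billet stands on, z up; 42 to 60 mm above the table, different at each seat and start: feel for contact before letting go. Hold billets at or above mid-height to keep fingertips clear of the rim.
- seat56: The largest seat: fixed round dark steel pedestal on the slotted bed (bed top 30 mm up). White rim 72 mm inside (56+16), 80 outside, 5 mm high. Origin: centre of the floor the billet stands on, z up; 42 to 60 mm above the table, different at each seat and start: feel for contact before letting go. Hold billets at or above mid-height to keep fingertips clear of the rim.
- hexbar_mid (a point): A loose hexagonal aluminium billet, 42 mm across flats, 55 mm tall, standing among the round ones; not wanted. The point is its centre.
- squarebar_mid (a point): A loose square aluminium billet, 38 by 38 mm, 55 mm tall, standing among the round ones; not wanted. The point is its centre.
Things that resemble listed ones, but are neither listed nor needed, are in the scene too. What is shaped like the part that bears round36_mid but green or yellow is not meant.

How it is judged:
At the end, for the whole second after the job is handed in: Each round billet stands released and still in the seat of its own size: its axis within 12 mm of the seat centre, its foot on the seat floor (within 3 mm), leaning less than 0.06 rad; the hexagonal and square billets still stand upright within 20 mm of where they were (horizontal distance between round26_mid and seat26 below 0.012 m and z of round26_mid in the frame of seat26 between 0.0245 and 0.0305 m and angle between each of round26_mid, round36_mid, round46_mid, round56_mid, hexbar_mid, squarebar_mid's own z axis and vertical below 0.06 rad and linear speed of each of round26, round36, round46, round56 below 0.02 m/s and horizontal distance between round36_mid and seat36 below 0.012 m and z of round36_mid in the frame of seat36 between 0.0245 and 0.0305 m and horizontal distance between round46_mid and seat46 below 0.012 m and z of round46_mid in the frame of seat46 between 0.0245 and 0.0305 m and horizontal distance between round56_mid and seat56 below 0.012 m and z of round56_mid in the frame of seat56 between 0.0245 and 0.0305 m and distance of each of hexbar_mid, squarebar_mid from where it was at the start of the episode below 0.02 m); the robot touches nothing.
It fails at once if a round billet is dropped or thrown: it moves at over 0.45 m/s with no finger on it (a fall of about 10 mm) ((linear speed of round26 above 0.45 m/s and contact force between the fingers and round26 below 0.05 N) or (linear speed of round36 above 0.45 m/s and contact force between the fingers and round36 below 0.05 N) or (linear speed of round46 above 0.45 m/s and contact force between the fingers and round46 below 0.05 N) or (linear speed of round56 above 0.45 m/s and contact force between the fingers and round56 below 0.05 N)).
It fails at once if the hexagonal or the square billet is carried or knocked more than 40 mm away (distance of any of hexbar_mid, squarebar_mid from where it was at the start of the episode above 0.04 m).
It also fails if it takes over 118 s, if anything falls off the work surface, if the arm or the gripper's body presses on something with over 40 N, if the wrist force passes 120 N, or if a joint passes its speed limit or range.

## Working session

There is one attempt and no reset: what is moved stays moved. The work goes in short steps, each a Python script; the robot and the scene stay as the last script left them, time stands still between calls to the robot, and variables do not carry over. Pictures are saved under pics/ and viewed, at most 14 in all, crops included, and the job is handed in when it is done.

```bash
mkdir -p pics; ls
python3 - <<'E'
from bench import robot
import cv2, numpy as np
for n in ["scene","side","wrist"]:
    c=robot.capture(n); cv2.imwrite(f"pics/{n}0.png",c["image"][:,:,::-1])
    print(n,c["fx"],c["fy"],c["cx"],c["cy"],np.array(c["position"]).round(3),np.array(c["attitude"]).round(3))
print(robot.read_tool_pos(),robot.read_ee_rot(),robot.read_time_s())
E
```

```text
pics
scene 362.22713754818125 362.22713754818125 259.80874597914914 190.62093060024944 [0.824 0.221 0.689] [-1.333 -2.439  0.729]
side 354.16567674875733 354.16567674875733 254.24978517708104 191.19975816120964 [ 0.234 -0.405  0.654] [-2.4    0.672 -0.251]
wrist 264.51676556257246 264.51676556257246 258.4959729417465 189.4867913539362 [0.5   0.081 0.373] [ 2.824e+00 -1.000e-03 -3.000e-03]
[ 4.99737174e-01 -6.91999425e-06  2.30934341e-01] [-2.22103788e+00 -2.22098048e+00  9.72041725e-04] 0.15
```

View pics/scene0.png

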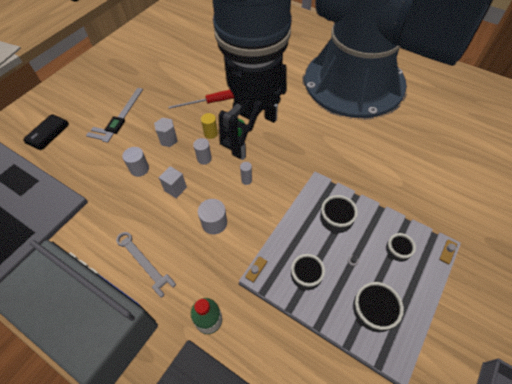

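View pics/side0.png

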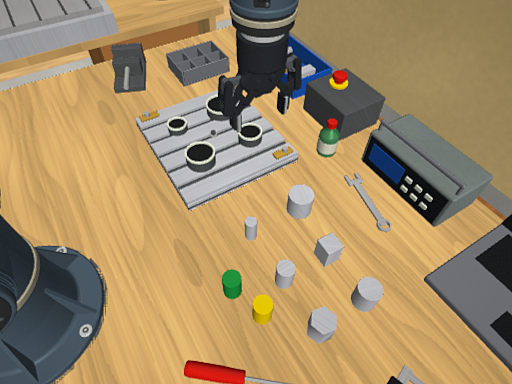

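View pics/wrist0.png

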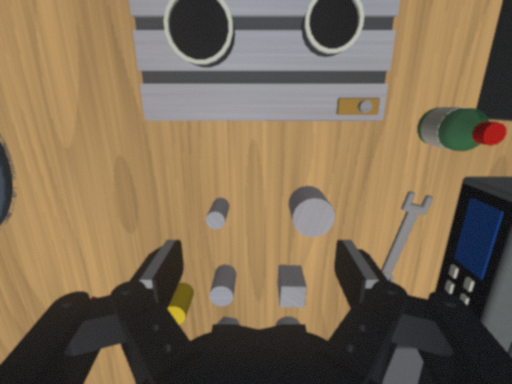

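The scene view shows four round billets at (246,172), (203,151), (135,160) and (212,216). The hex is at (166,131), the square at (173,181), and the seats are at (339,212), (402,245), (308,270) and (380,305). The side view has the billets at (251,228), (285,273), (367,294) and (300,201), with the seats at (177,125), (201,155), (250,133) and (220,106). The gripper partly hides that last seat. The wrist view looks along +y with the fingers closing along x.

```bash
cat > h.py <<'E'
import cv2, numpy as np
from scipy.spatial.transform import Rotation as R
def rays(c,px):
    px=np.atleast_2d(px).astype(float)
    d=np.c_[(px[:,0]-c["cx"])/c["fx"],(px[:,1]-c["cy"])/c["fy"],np.ones(len(px))]
    return np.array(c["position"]),R.from_rotvec(c["attitude"]).apply(d)
def plane(c,px,z):
    p,d=rays(c,px); return p+d*((z-p[2])/d[:,2])[:,None]
def tri(c1,p1,c2,p2):
    a,d=rays(c1,p1);b,e=rays(c2,p2);d=d[0];e=e[0]
    s,t=np.linalg.lstsq(np.c_[d,-e],b-a,rcond=None)[0]
    P,Q=a+s*d,b+t*e; return (P+Q)/2,np.linalg.norm(P-Q)
def metal(im):   # grey billets against warm wood
    i=im.astype(int); return ((i[...,0]-i[...,2]<25)&(i.max(2)>70)).astype(np.uint8)
def white(im):
    i=im.astype(int); return ((i.min(2)>185)&(i[...,0]-i[...,2]>-5)).astype(np.uint8)
def blob(mask,seed,r=28):
    x,y=map(int,seed); m=np.zeros_like(mask); sl=np.s_[max(y-r,0):y+r,max(x-r,0):x+r]; m[sl]=mask[sl]
    cs,_=cv2.findContours(m,cv2.RETR_EXTERNAL,cv2.CHAIN_APPROX_NONE)
    return max(cs,key=cv2.contourArea)
def cen(k):
    M=cv2.moments(cv2.convexHull(k)); return np.array([M["m10"],M["m01"]])/M["m00"]
E
python3 - <<'E'
from bench import robot
from h import *
S,D=robot.capture("scene"),robot.capture("side")
B=dict(r26=((246,172),(251,228)),r36=((203,151),(285,273)),r46=((135,160),(367,294)),r56=((212,216),(300,201)),hexb=((166,131),(321,323)),sq=((173,181),(329,249)))
for n,(a,b) in B.items():
    k1,k2=blob(metal(S["image"]),a,22),blob(metal(D["image"]),b,22)
    P,e=tri(S,cen(k1),D,cen(k2)); print(n,P.round(4),round(e,4),cen(k1).round(1),cen(k2).round(1),cv2.contourArea(k1),cv2.contourArea(k2))
print([S["image"][y,x] for x,y in((339,198),(402,235),(308,256))],D["image"][145:150,201].tolist())
T={'a':((339,212),(220,106)),'b':((402,245),(177,125)),'c':((308,270),(250,133)),'d':((380,305),(201,155))}
for n,(a,b) in T.items():
    k=[]
    for c,s in((S,a),(D,b)):
        k.append(cv2.fitEllipse(blob(white(c["image"]),s,30)))
    P,e=tri(S,k[0][0],D,k[1][0]);print(n,P.round(4),round(e,4),np.round(k[0][0]+k[0][1],1),np.round(k[1][0]+k[1][1],1))
E
```

```text
r26 [ 0.4415 -0.0685  0.0287] 0.0008 [245.8 172.5] [250.5 227.8] 193.5 221.0
r36 [ 0.4439 -0.1898  0.0288] 0.0001 [202.2 150.7] [284.4 273.6] 306.5 429.0
r46 [ 0.5508 -0.301   0.0287] 0.0001 [135.4 161.1] [366.5 293.7] 466.5 752.0
r56 [ 0.5709 -0.0651  0.0284] 0.0003 [212.4 215.8] [299.8 201. ] 752.0 696.5
hexb [ 0.4448 -0.3018  0.0291] 0.0 [165.5 131.7] [321.4 324.5] 412.5 764.5
sq [ 0.549  -0.1913  0.0284] 0.0001 [172.6 181.7] [328.1 249. ] 494.0 605.0
[array([63, 61, 61], dtype=uint8), array([142, 137, 130], dtype=uint8), array([123, 123, 114], dtype=uint8)] [[21, 19, 21], [28, 29, 28], [31, 31, 31], [29, 28, 29], [26, 26, 28]]Traceback (most recent call last):
  File "<stdin>", line 13, in <module>
  File "h.py", line 20, in blob
    return max(cs,key=cv2.contourArea)
ValueError: max() iterable argument is empty
```

All six billets triangulate to sub-millimetre ray gaps, so only the rim colour threshold needs fixing.

Run:
```python
from bench import robot
from h import *
S,D=robot.capture("scene"),robot.capture("side")
print(S["image"][225:250:1,402].tolist()); print(D["image"][135:150,201].tolist())
for n,c,b in(("s",S,(180,330,240,465)),("d",D,(85,215,130,305))):
    i=c["image"][b[0]:b[1],b[2]:b[3],::-1]; cv2.imwrite(f"pics/crop_{n}.png",cv2.resize(i,None,fx=3,fy=3,interpolation=cv2.INTER_CUBIC))
```

```text
[[62, 63, 62], [63, 65, 65], [57, 61, 63], [64, 62, 65], [67, 66, 68], [63, 66, 63], [62, 60, 63], [80, 80, 76], [137, 136, 130], [170, 167, 157], [142, 141, 132], [88, 87, 82], [44, 44, 43], [24, 20, 16], [23, 24, 23], [18, 16, 17], [20, 27, 26], [20, 14, 19], [29, 27, 27], [25, 21, 23], [29, 26, 22], [17, 9, 14], [21, 20, 16], [15, 15, 19], [12, 12, 18]]
[[195, 194, 198], [196, 196, 199], [183, 181, 185], [168, 167, 172], [141, 139, 145], [87, 90, 86], [182, 184, 170], [240, 242, 222], [194, 196, 178], [48, 49, 48], [20, 20, 19], [28, 29, 27], [30, 30, 32], [31, 29, 29], [28, 27, 29]]
```

View pics/crop_s.png

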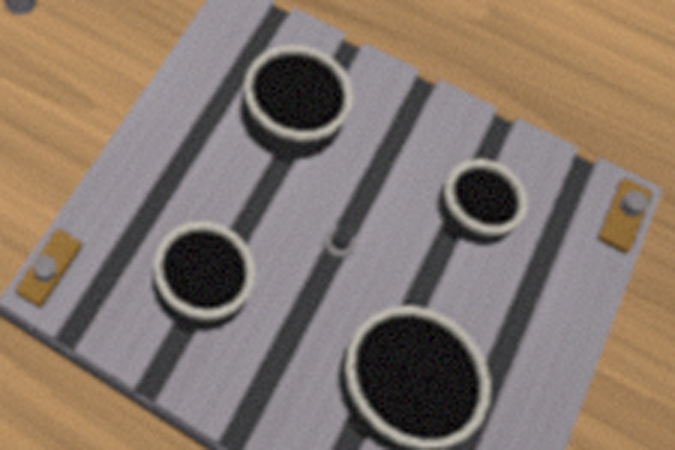

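The scene crop shows the four white rims clearly, each round a black floor. Crop centres in full-image pixels are about (339,212), (401,246), (308,270) and (380,305). I'll fit ellipses to the black floors.

Run:
```python
from bench import robot
from h import *
S,D=robot.capture("scene"),robot.capture("side")
def dark(c,s):
    im=cv2.resize(c["image"],None,fx=4,fy=4,interpolation=cv2.INTER_CUBIC); im=cv2.GaussianBlur(im,(0,0),2)
    m=(im.max(2)<75).astype(np.uint8); n,l,st,_=cv2.connectedComponentsWithStats(m)
    k=l[4*s[1],4*s[0]]; cs,_=cv2.findContours((l==k).astype(np.uint8),cv2.RETR_EXTERNAL,cv2.CHAIN_APPROX_NONE)
    e=cv2.fitEllipse(max(cs,key=cv2.contourArea)); return (np.array(e[0])+.5)/4-.5,np.array(e[1])/4
T={'a':((339,212),(217,106)),'b':((402,245),(177,125)),'c':((308,270),(250,133)),'d':((380,305),(201,155))}
for n,(a,b) in T.items():
    p,q=dark(S,a),dark(D,b); P,e=tri(S,p[0],D,q[0])
    dist=np.linalg.norm(P-S["position"])
    print(n,P.round(4),round(e,4),"dia",round(p[1].max()/S["fx"]*dist,4),q[1].round(1),plane(S,p[0],.055)[0].round(4))
```

```text
a [0.5653 0.1581 0.2363] 0.0472 dia 0.0433 [ 77.4 114.6] [0.4332 0.154  0.055 ]
b [0.4354 0.2876 0.0492] 0.0015 dia 0.0447 [ 8.  14.9] [0.4382 0.2874 0.055 ]
c [0.5774 0.1604 0.0555] 0.0011 dia 0.0512 [11.4 19. ] [0.5768 0.1607 0.055 ]
d [ 0.4974  0.3161 -0.1146] 0.0031 dia 0.106 [16.1 25.1] [0.5673 0.2953 0.055 ]
```

Run:
```python
from bench import robot
from h import *
S,D=robot.capture("scene"),robot.capture("side")
print("yellow,green",plane(D,[(263,309),(232,284)],.0275).round(3))
im=cv2.GaussianBlur(cv2.resize(D["image"],None,fx=4,fy=4,interpolation=cv2.INTER_CUBIC),(0,0),2)
l=cv2.connectedComponents((im.max(2)<75).astype(np.uint8))[1]
k=max(cv2.findContours((l==l[620,804]).astype(np.uint8),0,1)[0],key=cv2.contourArea)
q=(np.array(cv2.fitEllipse(k)[0])+.5)/4-.5
# a: scene pixel reprojected from its earlier plane point
w=np.array([.4332,.154,.055]); v=R.from_rotvec(S["attitude"]).inv().apply(w-S["position"])
p=v[:2]/v[2]*S["fx"]+[S["cx"],S["cy"]]
print("a",tri(S,p,D,q))
dn=lambda yaw: (R.from_rotvec([0,0,yaw])*R.from_euler("x",np.pi)).as_rotvec()
for xy in [(.4415,-.0685),(.4439,-.1898),(.5508,-.301),(.5709,-.0651),(.4332,.154),(.4382,.2874),(.5768,.1607),(.5673,.2953)]:
    for yaw in(0,np.pi/2,-np.pi/2):
        j=robot.inverse_kinematics([*xy,.1],dn(yaw)); print(xy,round(yaw,2),None if j is None else np.round(j,2))
```

```text
yellow,green [[ 0.373 -0.226  0.027]
 [ 0.349 -0.156  0.027]]
a (array([0.43664238, 0.15418039, 0.0597731 ]), np.float64(0.0010966252121829617))
(0.4415, -0.0685) 0 [-0.15  0.18 -0.42  0.97  0.    2.99]
(0.4415, -0.0685) 1.57 [-0.15  0.18 -0.42  0.97  0.    1.42]
(0.4415, -0.0685) -1.57 [-0.15  0.18 -0.42  0.97  0.   -1.72]
(0.4439, -0.1898) 0 [-0.4   0.24 -0.34  0.99  0.    2.74]
(0.4439, -0.1898) 1.57 [-0.4   0.24 -0.34  0.99  0.    1.17]
(0.4439, -0.1898) -1.57 [-0.4   0.24 -0.34  0.99  0.   -1.97]
(0.5508, -0.301) 0 [-0.5   0.53  0.08  1.13  0.    2.64]
(0.5508, -0.301) 1.57 [-0.5   0.53  0.08  1.13  0.    1.07]
(0.5508, -0.301) -1.57 [-0.5   0.53  0.08  1.13  0.   -2.07]
(0.5709, -0.0651) 0 [-0.11  0.42 -0.08  1.07  0.    3.03]
(0.5709, -0.0651) 1.57 [-0.11  0.42 -0.08  1.07  0.    1.46]
(0.5709, -0.0651) -1.57 [-0.11  0.42 -0.08  1.07  0.   -1.68]
(0.4332, 0.154) 0 [ 0.34  0.2  -0.39  0.98  0.   -2.8 ]
(0.4332, 0.154) 1.57 [ 0.34  0.2  -0.39  0.98  0.    1.91]
(0.4332, 0.154) -1.57 [ 0.34  0.2  -0.39  0.98  0.   -1.23]
(0.4382, 0.2874) 0 [ 0.58  0.32 -0.23  1.02  0.   -2.56]
(0.4382, 0.2874) 1.57 [ 0.58  0.32 -0.23  1.02  0.    2.15]
(0.4382, 0.2874) -1.57 [ 0.58  0.32 -0.23  1.02  0.   -0.99]
(0.5768, 0.1607) 0 [ 0.27  0.47 -0.01  1.09  0.   -2.87]
(0.5768, 0.1607) 1.57 [ 0.27  0.47 -0.01  1.09  0.    1.84]
(0.5768, 0.1607) -1.57 [ 0.27  0.47 -0.01  1.09  0.   -1.3 ]
(0.5673, 0.2953) 0 [ 0.48  0.55  0.12  1.14  0.   -2.66]
(0.5673, 0.2953) 1.57 [0.48 0.55 0.12 1.14 0.   2.05]
(0.5673, 0.2953) -1.57 [ 0.48  0.55  0.12  1.14  0.   -1.09]
```

```bash
cat > act.py <<'E'
from bench import robot
from h import *
DN=(R.from_rotvec([0,0,np.pi/2])*R.from_euler("x",np.pi)).as_rotvec()   # fingers close along world x
ZG=.014                                                                  # TCP height above foot when gripping
def pick(xy,w):
    robot.move_to([*xy,.13],DN); robot.move_gripper(w+.026,50)
    robot.move_straight([*xy,ZG],v=.12); robot.move_gripper(w-.012,50)
    print("width",round(robot.read_grip_width(),4),"pad",round(robot.read_grip_force(),1))
    robot.move_straight([*xy,.17],v=.12)
    print("held",round(robot.read_grip_width(),4),round(robot.read_grip_force(),1),np.round(robot.read_force(),1))
def over(xy): robot.move_to([*xy,.17],DN)
def lower(xy,zf):
    robot.move_straight([*xy,zf+ZG+.013],v=.12); robot.sleep(.2)
    hit=robot.move_straight([*xy,zf+ZG-.009],v=.018,f_stop=5)
    z=robot.read_tool_pos()[2]-ZG
    print("hit",hit,"floor",round(z,4),"expected",zf,np.round(robot.read_force(),1),"t",robot.read_time_s()); return hit and abs(z-zf)<.0035
def release(xy,w):
    robot.move_gripper(w+.02); robot.move_straight([*xy,.17],v=.12); print("t",robot.read_time_s())
E
python3 - <<'E'
from act import *
pick((.4415,-.0685),.026); b=(.4362,.2876); over(b)
c=robot.capture("side"); cv2.imwrite("pics/side1.png",c["image"][...,::-1])
if lower(b,.047): release(b,.026)
E
```

```text
width 0.0251 pad 48.6
held 0.0249 49.0 [-0.1  0.3 -0.2]
hit True floor 0.048 expected 0.047 [-0.3  0.1  6.5] t 7.7667
t 9.15
```

View pics/side1.png

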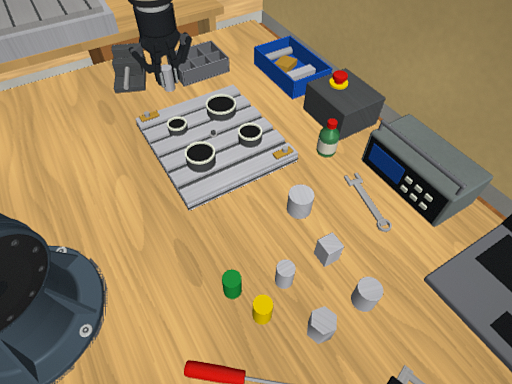

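With the arm clear, the side view shows all four seats. The 56 seat is at (221,107), and the gripper is holding the smallest billet above (177,125). I'll triangulate that seat, check the first placement, and carry on.

Run:
```python
from act import *
S=robot.capture("scene"); im=cv2.imread("pics/side1.png")[...,::-1].copy()
D=dict(robot.capture("side")); D["image"]=im
def dark(c,s):
    i=cv2.GaussianBlur(cv2.resize(c["image"],None,fx=4,fy=4,interpolation=cv2.INTER_CUBIC),(0,0),2)
    l=cv2.connectedComponents((i.max(2)<75).astype(np.uint8))[1]
    k=max(cv2.findContours((l==l[4*s[1],4*s[0]]).astype(np.uint8),0,1)[0],key=cv2.contourArea)
    e=cv2.fitEllipse(k); return (np.array(e[0])+.5)/4-.5,np.array(e[1])/4
v=R.from_rotvec(S["attitude"]).inv().apply(np.array([.5673,.2953,.055])-S["position"])
p=v[:2]/v[2]*S["fx"]+[S["cx"],S["cy"]]; q=dark(D,(221,107)); print(p,q,tri(S,p,D,q[0]))
pick((.4439,-.1898),.036); c=(.5771,.1605); over(c)
f=robot.capture("scene")["image"][170:340,230:480,::-1]; cv2.imwrite("pics/s2.png",cv2.resize(f,None,fx=3,fy=3))
if lower(c,.053): release(c,.036)
```

```text
[378.87389827 305.18771152] (array([220.38575745, 103.58486176]), array([14.08451462, 25.37447357])) (array([0.56701191, 0.29512132, 0.0530446 ]), np.float64(0.0012106008430706353))
width 0.035 pad 49.1
held 0.0344 49.9 [ 0.1 -0.5 -1.5]
hit True floor 0.0547 expected 0.053 [-1.9  0.3  9.2] t 17.4833
t 18.8167
```

View pics/s2.png

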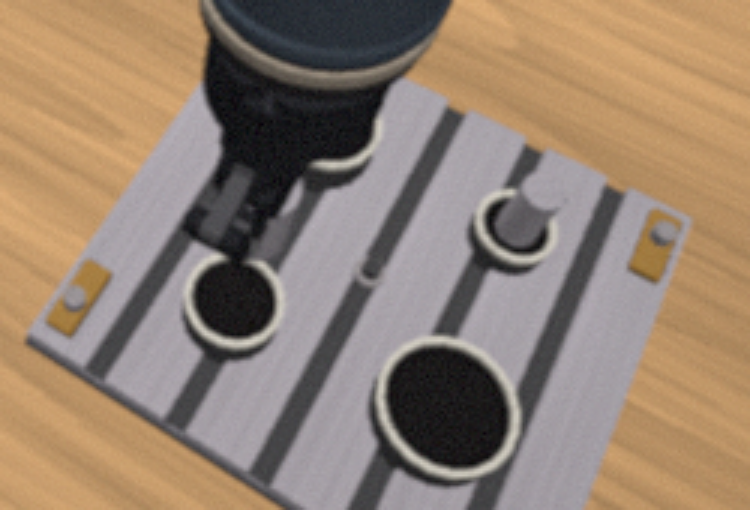

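The smallest billet stands upright inside its rim (crop (525,215)), and the other seats are as expected. Next are the 46 and then the 56.

Run:
```python
from act import *
for p,w,s,zf in [((.5508,-.301),.046,(.4364,.1542),.057),((.5709,-.0651),.056,(.567,.2951),.0505)]:
    pick(p,w)
    if not w-.004<robot.read_grip_width()<w+.003: break
    over(s)
    if not lower(s,zf): break
    release(s,w)
else: robot.move_to([.45,-.1,.25],DN)
for n in("scene","side"): cv2.imwrite(f"pics/{n}3.png",robot.capture(n)["image"][...,::-1])
a=cv2.imread("pics/scene3.png")[165:345,230:480]; b=cv2.imread("pics/side3.png")[65:245,110:360]
cv2.imwrite("pics/end.png",np.hstack([cv2.resize(x,(400,288)) for x in(a,b)]))
```

```text
width 0.0448 pad 50.7
held 0.0449 51.3 [-0.2  0.5 -3. ]
hit True floor 0.0592 expected 0.057 [-1.3  0.2  7.8] t 27.2333
t 28.5333
width 0.055 pad 52.0
held 0.0554 53.6 [-0.4 -0.2 -4.5]
hit True floor 0.0533 expected 0.0505 [-1.5 -0.8  8. ] t 35.9417
t 37.3
```

View pics/end.png

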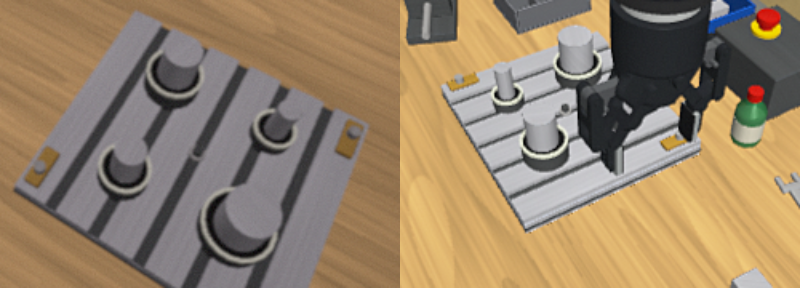

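View pics/side3.png

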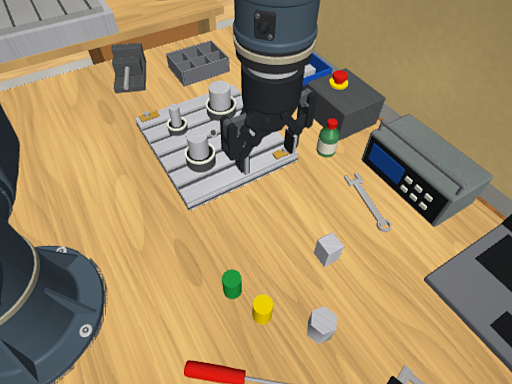

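Both crops show all four billets upright inside their rims, and the hex (321,324) and square (328,249) haven't moved. I'll take one overhead wrist look to check centring before handing in.

Run:
```python
from act import *
robot.move_to([.5,.1,.3],DN)
c=robot.capture("wrist"); im=c["image"]; print(np.round(c["position"],3))
# mark where each billet's top-face centre should be if centred in its seat
m=cv2.resize(im,(800,600),interpolation=cv2.INTER_CUBIC)[...,::-1].copy()
for x,y,z,d in[(.4362,.2876,.048,.026),(.5771,.1605,.0545,.036),(.4364,.1542,.059,.046),(.567,.2951,.053,.056)]:
    t=np.linspace(0,2*np.pi,60)
    P=np.c_[x+d/2*np.cos(t),y+d/2*np.sin(t),0*t+z+.055]
    v=R.from_rotvec(c["attitude"]).inv().apply(P-c["position"]); q=v[:,:2]/v[:,2:]*c["fx"]+[c["cx"],c["cy"]]
    cv2.polylines(m,[np.int32((q+.5)*800/512-.5)],True,(0,0,255),1)
cv2.imwrite("pics/w4.png",m[:420])
```

```text
[0.5   0.18  0.442]
```

View pics/w4.png

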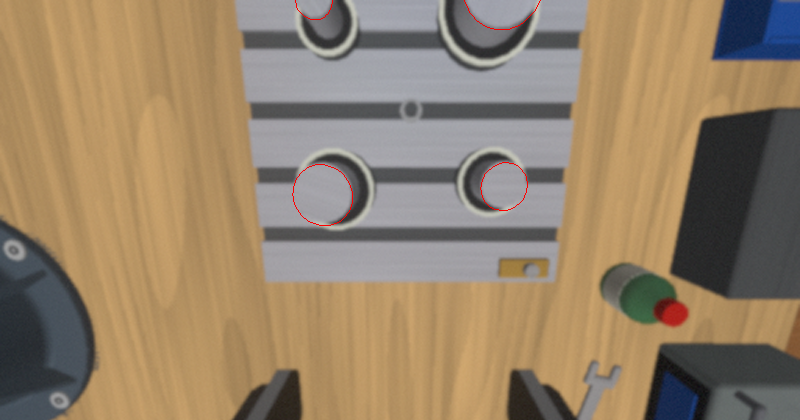

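In the wrist view, the 46 top at (322,195) and the 36 top at (504,186) sit on the circles predicted for centred billets. The visible parts of the 26 and 56 match theirs too. All four stand on their floors, so I'm handing in.

```bash
python3 -c "
from bench import robot
print(robot.read_time_s(),robot.sign_off())"
```

```text
the job is handed in; nothing more can be done
39.8583 None
```

I stood all four round billets upright in the seats of their own size, left the hexagonal and square billets where they were, and handed the job in at about 40 s; the hand-in returned no verdict.

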